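# Re-pin the stay of a cold-air shutter

### The job

The shutter of the cold-air outlet box is pinned too far open. Take the steel stay by its red knob, lift it off its pin, push it towards the box so that the shutter swings nearly shut, and drop the round hole nearest the knob over the same pin, so that the stay lies flat again; then let go. Feel for the pin with light pressure, never force the stay down on it, and leave the vials, bottles and other things round it standing where they are.

Things in the scene. Friction and masses are not known exactly. Their poses are not given: they have to be found in the camera images.
- stay_knob (a point): centre (half-way up) of the upright red round knob, 18 mm across, 27 mm tall, at the free end of the stay. It stands 38 mm from the end hole, 69 from the middle hole, 103 from the slot centre, 158 from the pivot, 12.5 mm above the underside of the bar, and 49 mm of free space lies below the knob. Axes of the stay: x along the bar from knob to pivot, z up
- stay: the stay, a flat steel bar 24 mm wide (12 near the knob), 5 thick, level, underside 50 mm above the table. Origin: on the underside at its pivot on the shutter, where it swings and tilts freely; lifted at the knob it rises 0.76 as much at the end hole, 0.35 at the slot. The pivot moves on an arc of 152 mm radius, but the stay ends up pointing as it did at the start, about 65 mm further along its x
- end_hole (a point): centre, on the underside of the stay, of the round 10 mm hole nearest the knob (a red band crosses the bar between it and the knob): the hole to be used. A second round hole 31 mm further from the knob is the wrong one
- slot_hole (a point): centre, on the underside of the stay, of the long hole (34.5 mm along the bar, 10 mm wide) that is over the pin at the start; 65 mm beyond the end hole towards the pivot
- rail_mark (a point): middle of the red mark across the aluminium rail, at the height of a seated stay's underside, 10 mm above the rail's top. The brass pin, 8 mm thick, tip 9 mm above this point, is clamped in the rail's slot on the rail's centre line, but anywhere within 11 mm either side of this mark (not measured). The rail, 40 mm wide, ends 24 mm before the mark. x along the rail towards the box
- shutter (a joint): shutter hinge (upright axis): 0 at the start (about 32 degrees open), grows as the shutter closes, 0.56 fully shut; 0.36 to 0.51 (0.43 with the pin at the mark) when the end hole is on the pin. Stiff with friction (about 0.6 N at the stay), stays where it is left
- vent_box: the fixed white cold-air outlet box (225 mm wide, 185 mm high) with its rail and pin; origin on the table under the rail mark, x along the rail towards the box. More than 35 N between stay and box, rail or pin counts as forcing it. A very hard grip on the knob resists the stay's tilting and so levers it against the pin: about 30 N of grip is enough. Once the hole is well down over the pin the stay falls flat by its own weight when let go
- vial_1_c (a point): centre (half-way up) of a loose glass vial with black cap, 22 mm across, 66 mm tall, standing about 105 mm to the right of the rail
- vial_2_c (a point): centre of a like vial standing about 115 mm to the left of the rail
- timer: bench timer 66x66x19 mm lying on the box; origin under its centre
- tube_rack: clear rack of tubes 147x124x124 mm; origin under its centre
- amber_bottle: brown bottle with black cap, 50 mm across, 89 mm tall; origin under its centre
Not all that is in view belongs to the job. Several things have the shape of the stay; the one meant has the colours described above.

How it is judged:
On the way, in this order (a step that is already met when the one before it is completed fails the run):
1. the stay is lifted clear of its pin (z of slot_hole in the frame of rail_mark above 0.012 m), for 0.1 s.
2. the shutter is swung nearly shut (value of joint shutter above 0.3 rad), for 0.1 s.
At the end, for the whole second after the job is handed in: the round end hole is down over the pin (hole centre within 15.5 mm of the rail mark, the whole stay within 2 mm of its seated height and level within 0.04 rad), the shutter nearly shut, stay and shutter at rest (horizontal distance between end_hole and rail_mark below 0.0155 m and z of end_hole in the frame of rail_mark between -0.003 and 0.002 m and z of slot_hole in the frame of rail_mark below 0.002 m and angle between stay_knob's own z axis and vertical below 0.04 rad and linear speed of stay below 0.01 m/s and velocity of joint shutter between -0.03 and 0.03 rad/s); the robot touches nothing.
It fails at once if the stay was forced: over 35 N between it and the box, rail or pin (contact force between stay and vent_box above 35 N).
It fails at once if a vial was moved by more than 20 mm or tipped (distance of any of vial_1_c, vial_2_c from where it was at the start of the episode above 0.02 m or angle between any of vial_1_c, vial_2_c's own z axis and vertical above 0.5 rad).
It fails at once if a bystander was moved by more than 20 mm (distance of any of tube_rack, amber_bottle, timer from where it was at the start of the episode above 0.02 m).
It also fails if it takes over 64 s, if anything falls off the work surface, if the arm or the gripper's body presses on something with over 40 N, if the wrist force passes 120 N, or if a joint passes its speed limit or range.

### The arm

A 6-joint arm with a two-finger parallel gripper is mounted at the origin on a cart in front of the work surface, level with it; the furniture and walls round the work are solid. World frame = base frame: x ahead of the robot, y to its left, z up, the work surface at z = 0. Lengths are in m, angles in rad, forces in N, time in s.
With the tool pointing down it reaches from about 0.2 to 0.875 m from the base axis. Payload 3.4 kg.
Tool frame: the origin (TCP) lies between the finger pads; the fingertips stand 25 mm ahead of it and the grasp point (between the pads) lies 6 mm ahead of it (r.nose_length is the z of the fingertips in the tool frame, in m); z points along the fingers, x is the direction in which the jaws open and shut, and the axes are right-handed (so a half turn about z gives the same grasp; the last joint's range is limited). The gripper opens to 94 mm and grips with 3 to 60 N. Pads are 16 mm wide; open, the fingers measure 119 mm over their backs; the gripper's body (75 mm by 177 mm) begins 78 mm behind the grasp point.
Start: joints at [1.015, 0.276, 1.505, -0, 1.361, -0.121], TCP at [0.242, 0.522, 0.23] pointing down, gripper open.
Joint ranges: [-2.89, 2.89], [-0.75, 2.08], [0.22, 2.7], [-1.18, 4.32], [0.11, 2.71], [-2.7, 2.7]. Speed limits (rad/s): [2.57, 2.57, 3.14, 3.14, 3.14, 3.14].

### API

Orientations are given as a unit quaternion [w, x, y, z].
In Python, from plant import r, gripper_to, inverse_kinematics, vision, models, telemetry gives the robot as it stands. Calls block until the motion is done:
- r.move_to(position, orientation): joint-space move of the TCP to a pose.
- r.move_l(position, rot=None, vel=0.15, guard=None): straight line of the TCP; rot=None keeps the orientation; vel is the mean speed in m/s. With guard (N) it stops when the force on the tool has changed by that much, and returns True; else False.
- r.movej(angles): joint-space move.
- gripper_to(opening, f_grip=None): finger opening in m; f_grip is the grip in N (None keeps the last); returns when the fingers have stopped.
- r.hold(seconds).
- inverse_kinematics(position, orientation): joint angles nearest the present ones, or None.
- vision.snapshot(name): name is "side" or "top" or "wrist"; returns the picture (480x640x3 uint8, red, green, blue); there is no depth.
- vision.get_calibration(name): a dict with "fx", "fy", "cx", "cy" (pixels), "D" ([k1, k2, p1, p2, k3] as OpenCV has them; the pictures are not rectified), "position" and "orientation" of the camera in the world. Camera axes: x right, y down, z forward; pixel columns grow to the right and rows downward; lengths in m; the calibration is good to about 2 mm. A picture is of the moment at which its call begins: read the wrist's pose just before it. get_calibration takes no time and is no camera call; for the wrist camera it gives the pose at the moment of the call.
A pose or a line that the arm cannot do raises r.PlanningError and nothing moves.
- r.sign_off(): hands the job in, once; it reports no verdict.
Trained networks look in the newest picture that a camera, given by its name, has taken for a name from the list of things; names that differ only in an ending like _2 or _b are one class to them, and where a whole thing is asked for, a point or a joint stands for the part that bears it (a point fixed in the world has none). Each returns a list of dicts, best first, with "score" (0 to 1); they miss things now and then, are a little off and sometimes report something else, mostly with a low value. They report only what shows in the picture. A call takes as long as a camera call. They do not tell look-alikes from the thing itself.
- models.boxes_of(thing, camera): "at" ([x, y, z] in m, in world coordinates, good to about 4 mm: the middle of the surface that is visible of it).
- models.regions_of(thing, camera): "pixels" (480x640 bool, what is visible of it).
- models.mark_of(thing, camera): "at" ([x, y, z] in m, in world coordinates, good to about 4 mm: a listed point, or the origin of a listed thing).
Readings, each from a call of its own:
- telemetry.current_t(): time.
- telemetry.current_joints(): joint angles.
- telemetry.current_dq(): joint speeds.
- telemetry.current_joint_efforts(): joint torques, N m.
- telemetry.current_ee_pos(): TCP position.
- telemetry.current_tool_rot(): TCP orientation.
- telemetry.current_wrist_force(): force on the tool from outside, world axes, zero at the start.
- telemetry.current_torque(): the same for the moment, N m.
- telemetry.current_opening(): finger opening in m.
Only numpy, scipy, OpenCV 4.12 (cv2) and the standard library are available. Lean on these libraries where they do the work, as an engineer would, in place of code of your own. Each camera call takes 0.05 s, during which the arm holds its last target. There are 200 camera calls.

## Working session

There is one attempt and no reset: what is moved stays moved. The work goes in short steps, each a Python script; the robot and the scene stay as the last script left them, time stands still between calls to the robot, and variables do not carry over. Pictures are saved under pics/ and viewed, about 8 in all and at most 12, crops included, and the job is handed in when it is done.

```bash
mkdir -p pics; ls
cat > h.py <<'E'
from plant import r, gripper_to, inverse_kinematics, vision, models, telemetry as T
import numpy as np, cv2
from scipy.spatial.transform import Rotation as R
def cal(n):
    c=vision.get_calibration(n); K=np.array([[c["fx"],0,c["cx"]],[0,c["fy"],c["cy"]],[0,0,1.]])
    q=np.array(c["orientation"]); return K,np.array(c["D"],float),np.array(c["position"]),R.from_quat(q[[1,2,3,0]]).as_matrix()
def proj(c,P):
    K,D,p,M=c; v=cv2.Rodrigues(M.T)[0]; return cv2.projectPoints(np.atleast_2d(P).astype(float),v,-M.T@p,K,D)[0].reshape(-1,2)
def ray(c,uv,z):
    K,D,p,M=c; n=cv2.undistortPoints(np.array(uv,float).reshape(-1,1,2),K,D).reshape(-1,2)
    d=np.c_[n,np.ones(len(n))]@M.T; return p+d*((z-p[2])/d[:,2])[:,None]
def save(n,im,box=None,s=1):
    if box: im=im[box[1]:box[3],box[0]:box[2]]
    cv2.imwrite(f"pics/{n}.png",cv2.resize(im[...,::-1],None,fx=s,fy=s,interpolation=cv2.INTER_CUBIC))
def down(yaw): # jaw axis (tool x) at world yaw, z down
    M=np.array([[np.cos(yaw),np.sin(yaw),0],[np.sin(yaw),-np.cos(yaw),0],[0,0,-1.]])
    q=R.from_matrix(M).as_quat(); return q[[3,0,1,2]]
E
python3 - <<'E'
from h import *
ims=[vision.snapshot(n) for n in ("side","top")]
im=np.hstack(ims); cv2.imwrite("pics/a.png",cv2.resize(im[...,::-1],(800,300)))
save("top",ims[1]); save("side",ims[0])
for n in("top","side"):
    print(n,cal(n)[2],cal(n)[3][:,2])
    for t in "stay_knob end_hole slot_hole rail_mark stay vial_1_c tube_rack amber_bottle timer vent_box".split():
        print(t,[(np.round(d["at"],3),round(d["score"],2),proj(cal(n),d["at"])[0].round()) for d in models.mark_of(t,n)[:4]])
E
```

```text
pics
top [0.23114204 0.08586566 1.48399557] [ 0.23769512  0.09854429 -0.96632813]
stay_knob [(array([0.499, 0.349, 0.014]), 0.79, array([254., 252.])), (array([0.483, 0.152, 0.06 ]), 0.58, array([322., 284.])), (array([ 0.392, -0.083,  0.002]), 0.51, array([393., 356.])), (array([0.556, 0.513, 0.001]), 0.39, array([207., 211.]))]
end_hole [(array([0.514, 0.147, 0.052]), 0.93, array([329., 274.])), (array([0.582, 0.134, 0.048]), 0.71, array([343., 252.])), (array([0.471, 0.331, 0.   ]), 0.69, array([256., 265.]))]
slot_hole [(array([ 0.413,  0.29 , -0.002]), 0.81, array([261., 292.])), (array([0.58 , 0.132, 0.056]), 0.64, array([344., 252.])), (array([0.597, 0.233, 0.033]), 0.28, array([310., 233.]))]
rail_mark [(array([0.585, 0.135, 0.045]), 0.74, array([343., 251.]))]
stay [(array([0.636, 0.122, 0.048]), 0.96, array([356., 235.])), (array([0.368, 0.258, 0.001]), 0.72, array([266., 313.])), (array([0.48 , 0.149, 0.059]), 0.62, array([323., 285.]))]
vial_1_c [(array([0.583, 0.034, 0.033]), 0.63, array([380., 268.]))]
tube_rack [(array([0.555, 0.512, 0.001]), 0.56, array([207., 211.]))
[... 763 characters left out ...]
0.053]), 0.91, array([309., 293.])), (array([0.413, 0.289, 0.005]), 0.67, array([270., 240.]))]
rail_mark [(array([0.58 , 0.132, 0.049]), 0.75, array([307., 293.]))]
stay [(array([0.637, 0.121, 0.053]), 0.97, array([330., 304.])), (array([0.481, 0.148, 0.064]), 0.36, array([269., 271.]))]
vial_1_c [(array([0.576, 0.033, 0.036]), 0.7, array([287., 333.])), (array([0.553, 0.509, 0.002]), 0.68, array([348., 201.]))]
tube_rack [(array([0.549, 0.51 , 0.001]), 0.64, array([347., 201.]))]
amber_bottle [(array([ 0.394, -0.082,  0.001]), 0.73, array([183., 361.]))]
timer [(array([0.576, 0.035, 0.036]), 0.32, array([288., 332.]))]
vent_box [(array([ 0.582,  0.136, -0.002]), 0.94, array([309., 306.]))]
```

View pics/top.png

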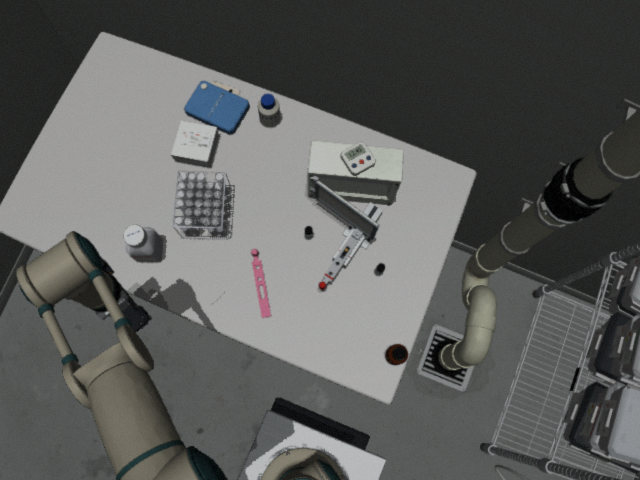

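View pics/side.png

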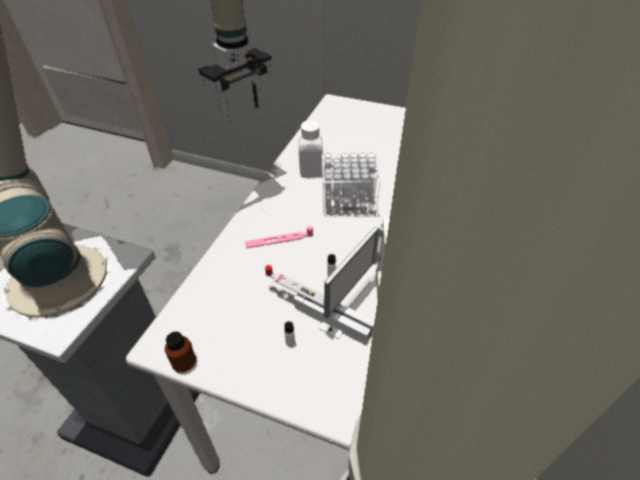

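The real stay is the steel bar with the red knob at top (322,285) / side (268,271). The one look-alike is the pink bar lying on the table, knob at top (254,252). I choose the steel one and will check it with a wrist close-up.

Run:
```python
from h import *
K,D,p,M=cal("wrist"); q=np.array(T.current_tool_rot()); Rt=R.from_quat(q[[1,2,3,0]]).as_matrix()
print("cam in tool",Rt.T@(p-np.array(T.current_ee_pos())),Rt.T@M, K[0,0])
a=-0.194
for yaw in (a+np.pi/2,a-np.pi/2):
    print(yaw,inverse_kinematics([0.484,0.151,0.25],down(yaw)), inverse_kinematics([0.484,0.151,0.0685],down(yaw)),inverse_kinematics([0.55,0.14,0.07],down(yaw)))
```

```text
cam in tool [-0.00119553 -0.08462734 -0.15400815] [[ 9.99998910e-01 -4.52920903e-04  1.40542007e-03]
 [ 2.92488355e-05  9.57684810e-01  2.87819047e-01]
 [-1.47630872e-03 -2.87818692e-01  9.57683779e-01]] 382.2489672322749
1.3767963267948966 [ 1.65101633e-01  1.61979369e-01  1.60898305e+00 -4.44089210e-16
  1.37063024e+00 -1.21169469e+00] [ 1.65101633e-01  3.24060045e-01  1.88661633e+00 -4.44089210e-16
  9.30916276e-01 -1.21169469e+00] [ 1.26662881e-01  3.98834271e-01  1.75336467e+00 -4.44089210e-16
  9.89393708e-01 -1.25013345e+00]
-1.7647963267948965 [ 1.65101633e-01  1.61979369e-01  1.60898305e+00 -4.44089210e-16
  1.37063024e+00  1.92989796e+00] [ 1.65101633e-01  3.24060045e-01  1.88661633e+00 -4.44089210e-16
  9.30916276e-01  1.92989796e+00] [ 1.26662881e-01  3.98834271e-01  1.75336467e+00 -4.44089210e-16
  9.89393708e-01  1.89145921e+00]
```

Run:
```python
from h import *
q=down(-0.194+np.pi/2)
r.move_to([0.50,0.148,0.25],q)
c=cal("wrist"); im=vision.snapshot("wrist"); cv2.imwrite("pics/w_raw.png",im[...,::-1])
np.savez("w.npz",K=c[0],D=c[1],p=c[2],M=c[3]); save("w1",im)
for t in "stay_knob end_hole slot_hole rail_mark stay vial_1_c vent_box".split():
    print(t,[(np.round(d["at"],4),round(d["score"],2),proj(c,d["at"])[0].round()) for d in models.mark_of(t,"wrist")[:3]])
print(T.current_t(),T.current_wrist_force())
```

```text
stay_knob [(array([0.4985, 0.3472, 0.0111]), 0.86, array([508., 173.])), (array([0.4862, 0.1522, 0.0655]), 0.57, array([322., 208.]))]
end_hole [(array([0.5171, 0.1478, 0.0494]), 0.97, array([323., 236.])), (array([0.4631, 0.3294, 0.002 ]), 0.84, array([485., 142.]))]
slot_hole [(array([ 0.4144,  0.294 , -0.0025]), 0.84, array([445., 100.])), (array([0.5794, 0.1259, 0.0524]), 0.58, array([314., 299.]))]
rail_mark []
stay [(array([ 0.3751,  0.2614, -0.0028]), 0.62, array([408.,  65.]))]
vial_1_c [(array([0.581 , 0.0327, 0.0343]), 0.62, array([229., 308.]))]
vent_box [(array([ 5.786e-01,  1.345e-01, -4.000e-04]), 0.6, array([322., 277.]))]
3.1667 [ 0.61651805 -0.7011187  -0.00737523]
```

View pics/w1.png

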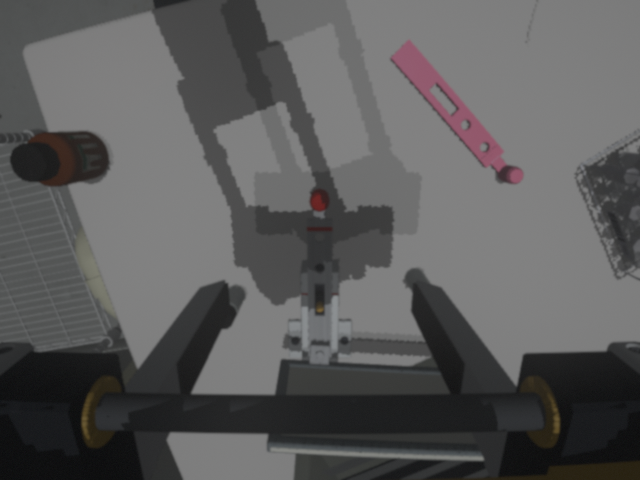

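Run:
```python
import cv2
im=cv2.imread("pics/w_raw.png")[185:375,270:370]
im=cv2.convertScaleAbs(cv2.resize(im,None,fx=3.1,fy=3.1,interpolation=cv2.INTER_CUBIC),alpha=1.8)
b=cv2.imread("pics/w_raw.png")[270:345,285:355]
b=cv2.convertScaleAbs(cv2.resize(b,None,fx=6.6,fy=7.85,interpolation=cv2.INTER_CUBIC),alpha=1.8)
b=b[:im.shape[0]]; im=im[:b.shape[0]]
import numpy as np; cv2.imwrite("pics/w2.png",np.hstack([im,b]))
```

```text
(no output)
```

View pics/w2.png

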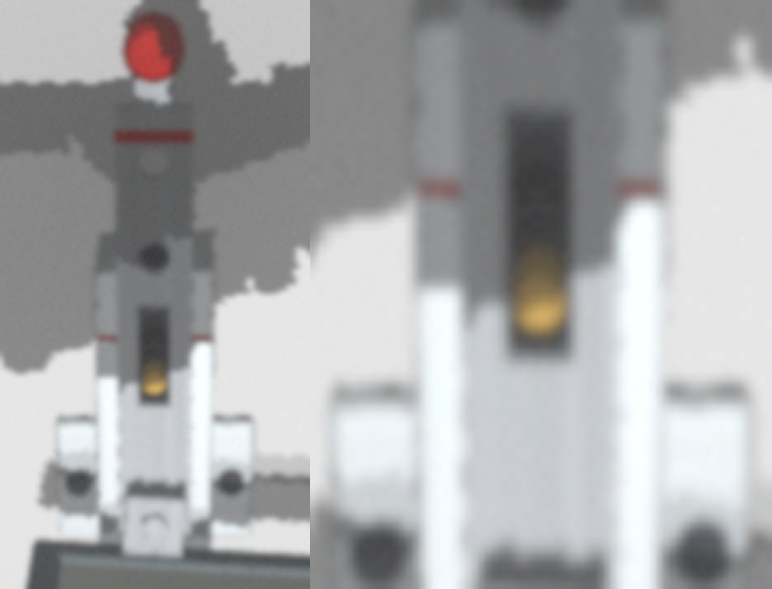

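Run:
```python
from h import *
w=np.load("w.npz"); c=(w["K"],w["D"],w["p"],w["M"])
for n,uv,z in [("pin",(319.8,309.7),.059),("markL",(304.2,293.9),.04),("markR",(335,293.9),.04),("slot0",(319.8,284),.055),("slot1",(319.8,314.8),.055),("end",(319.4,237.3),.055),("mid",(319.4,267.9),.055),("knob",(319.4,200.5),.07)]:
    print(n,ray(c,uv,z)[0].round(4))
```

```text
pin [0.589  0.1304 0.059 ]
markL [0.5775 0.1161 0.04  ]
markR [0.5837 0.1475 0.04  ]
slot0 [0.5634 0.1354 0.055 ]
slot1 [0.5966 0.1289 0.055 ]
end [0.5162 0.1443 0.055 ]
mid [0.5466 0.1383 0.055 ]
knob [0.4786 0.1516 0.07  ]
```

The close-up confirms the choice: steel bar, red knob at wrist px (319,200), red band (319,229), end hole (319,237), and the brass pin in the slot at (320,310), about 8.5 mm beyond the rail mark at row 294. Next: grasp and lift.

```bash
cat >> h.py <<'E'
Y=-0.194; U=np.array([np.cos(Y),np.sin(Y),0]); N=np.array([-np.sin(Y),np.cos(Y),0]); Q=down(Y+np.pi/2)
G=np.array([.480,.1515,.0685])
def kp(s,a,lat=0): # s, lat in mm; a tilt of the stay
    c,d=np.cos(a),np.sin(a); return G+U*(s-158*c+12.5*d+158)/1e3+N*lat/1e3+np.array([0,0,(158*d+12.5*c-12.5)/1e3])
def st(m=""): print(m,round(T.current_t(),2),np.round(T.current_ee_pos(),4),np.round(T.current_wrist_force(),1),round(T.current_opening(),4))
E
python3 - <<'E'
from h import *
gripper_to(0.05,10)
r.move_to(G+[0,0,.06],Q); st()
print(r.move_l(G,vel=.08,guard=4)); st("down")
gripper_to(0,10); st("grip")
for a in np.arange(.04,.33,.04): r.move_l(kp(0,a),vel=.04)
st("lifted"); c=cal("side"); save("s2",vision.snapshot("side"),(220,200,420,350),4)
for t in("end_hole","slot_hole","stay_knob"): print(t,[np.round(d["at"],3) for d in models.mark_of(t,"side")[:2]])
E
```

```text
4.55 [0.4811 0.1517 0.1292] [ 0.9  0.3 -0. ] 0.0498
False
down 5.45 [0.4805 0.1516 0.069 ] [ 0.1 -0.7 -0.1] 0.0504
grip 6.06 [0.4801 0.1516 0.0686] [-0.2 -0.1  0.5] 0.0175
lifted 8.53 [0.4921 0.1492 0.1179] [ 0.6  0.2 -1.6] 0.0174
end_hole [array([0.476, 0.327, 0.005]), array([0.526, 0.14 , 0.09 ])]
slot_hole [array([0.586, 0.133, 0.072]), array([0.416, 0.291, 0.004])]
stay_knob [array([0.499, 0.35 , 0.014])]
```

View pics/s2.png

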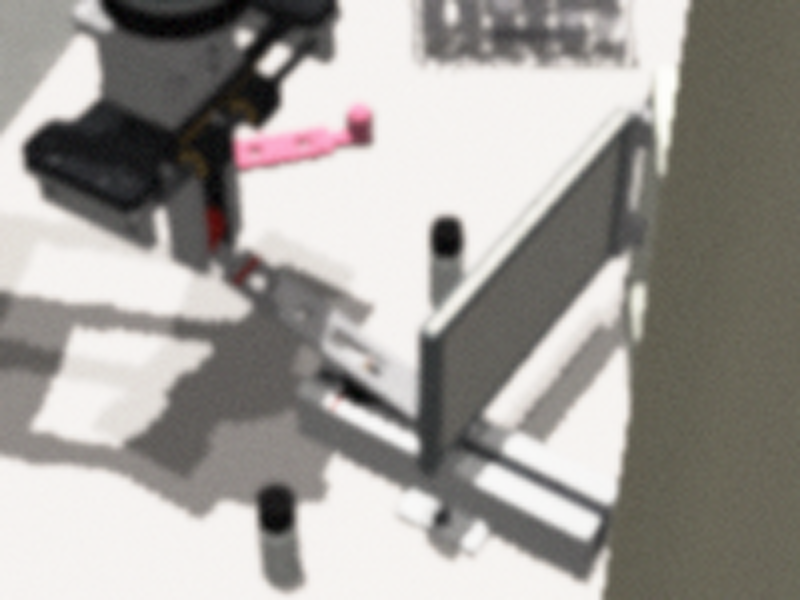

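The stay is lifted: knob held at crop (215,228), slot hole at z≈0.072, so it's clear of the pin. Now I'll push 74 mm, lower to just above the pin tip and feel for it.

Run:
```python
from h import *
S=74.0; L=-0.5
r.move_l(kp(S,.32,L),vel=.06); st("pushed")
im=vision.snapshot("wrist"); save("w3",im,(230,170,410,380),2.8)
c=cal("wrist"); print("end",[(np.round(d["at"],4),round(d["score"],2),proj(c,d["at"])[0].round()) for d in models.mark_of("end_hole","wrist")[:3]], "pin px",proj(c,[.589,.1304,.059]))
r.move_l(kp(S,.105,L),vel=.04); st("hover")
hit=r.move_l(kp(S,.03,L),vel=.012,guard=2.5); st(f"peck {hit}")
z=T.current_ee_pos()[2]-G[2]; print("knob rise mm",z*1e3,"hole rise",z*760)
```

```text
pushed 10.11 [0.5644 0.1346 0.1177] [ 0.7  0.  -1.2] 0.0176
end [(array([0.5936, 0.1311, 0.0862]), 0.7, array([326., 342.])), (array([0.4665, 0.327 , 0.0007]), 0.69, array([574.,  55.]))] pin px [[322.55257562 311.68199862]]
hover 11.21 [0.5544 0.1363 0.0851] [-1.  -0.   0.1] 0.0176
peck True 11.79 [0.5536 0.1365 0.079 ] [0.1 0.9 1.2] 0.0179
knob rise mm 10.461047639087283 hole rise 7.950396205706336
```

View pics/w3.png

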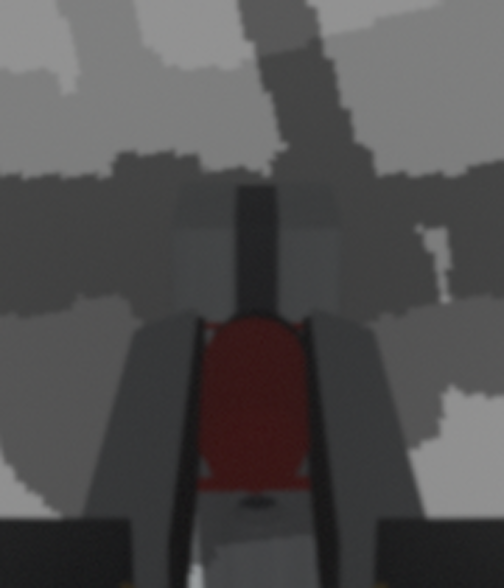

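Contact came at a hole rise of about 8 mm, which is the pin tip, so the hole just missed it. I'll raise slightly, shift and peck again with light pressure.

```bash
cat > s.py <<'E'
from h import *
def search(offs,tmax,up=.09,g=2.5):
    for s,l in offs:
        if T.current_t()>tmax: break
        r.move_l(kp(s,up,l),vel=.04)
        hit=r.move_l(kp(s,.025,l),vel=.02,guard=g)
        p=np.array(T.current_ee_pos())-G; z=p[2]*760
        print(s,l,hit,"hole rise %.1f"%z,"s %.1f l %.1f"%(p@U*1e3,p@N*1e3),np.round(T.current_wrist_force(),1),round(T.current_t(),1),flush=True)
        if z<5.5: return s,l
E
python3 - <<'E'
from s import *
search([(72.5,-.5),(71.3,-.5),(75.3,-.5),(70,-.5),(72.5,.7),(72.5,-1.7)],24)
E
```

```text
72.5 -0.5 False hole rise 3.0 s 72.8 l -0.5 [ 0.1  1.2 -1.1] 12.7
```

The hole dropped over the pin with no contact force. Lower the rest of the way, check, then release.

Run:
```python
from s import *
print(r.move_l(kp(72.5,.004,-.5),vel=.02,guard=2.5)); st("low")
gripper_to(0.04,10); r.hold(.3); st("open")
r.move_l(np.array(T.current_ee_pos())+[0,0,.07],vel=.08); st("up")
r.move_l(np.array([.50,.148,.25]),vel=.15); r.hold(.3)
a=vision.snapshot("wrist"); c=cal("wrist")
for n in("wrist","side"):
    if n=="side": b=vision.snapshot("side")
    for t in("end_hole","slot_hole","stay_knob","rail_mark","vial_1_c"): print(n,t,[np.round(d["at"],3) for d in models.mark_of(t,n)[:2]])
x=cv2.resize(a[190:390,250:390],None,fx=2.8,fy=2.8,interpolation=cv2.INTER_CUBIC); y=cv2.resize(b[220:360,230:330],None,fx=4,fy=4,interpolation=cv2.INTER_CUBIC)
save("f",np.hstack([cv2.convertScaleAbs(x,alpha=1.6),y])); print(proj(c,[.588,.1305,.05])); st()
```

```text
True
low 12.97 [0.5512 0.1371 0.069 ] [0.6 0.1 4.6] 0.0176
open 13.83 [0.5507 0.137  0.0683] [-0.4 -0.4 -0.4] 0.0401
up 14.86 [0.5503 0.1369 0.1378] [ 0.1 -0.1 -0.3] 0.0398
wrist end_hole [array([0.584, 0.13 , 0.052]), array([0.463, 0.328, 0.001])]
wrist slot_hole [array([0.651, 0.111, 0.054]), array([ 0.415,  0.294, -0.003])]
wrist stay_knob [array([0.555, 0.139, 0.063]), array([0.498, 0.347, 0.012])]
wrist rail_mark [array([0.585, 0.134, 0.049])]
wrist vial_1_c [array([0.585, 0.033, 0.033])]
side end_hole [array([0.475, 0.331, 0.006]), array([0.588, 0.126, 0.051])]
side slot_hole [array([0.655, 0.118, 0.051]), array([0.413, 0.289, 0.008])]
side stay_knob [array([0.554, 0.132, 0.063]), array([0.498, 0.348, 0.011])]
side rail_mark [array([0.578, 0.13 , 0.05 ])]
side vial_1_c [array([0.58 , 0.034, 0.036])]
[[320.90805907 305.40154553]]
 16.73 [0.5    0.148  0.2501] [0.9 0.4 0.4] 0.0397
```

View pics/f.png

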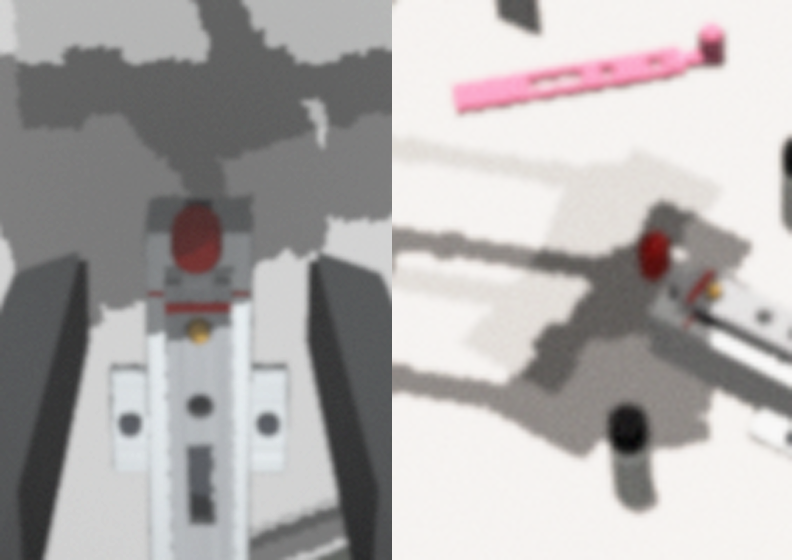

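The brass pin shows through the end hole, next to the red band (crop (200,331) left and (714,289) right). The stay is flat, with the knob, end hole and slot all at seated height, and the gripper is clear.

```bash
python3 -c "
from h import *
r.sign_off(); st('done')"
```

```text
the job is handed in; nothing more can be done
the job is handed in; nothing more can be done
```

The job is done and handed in; the arm's last clock reading was 16.7 s of the 64 s allowed. I gripped the red knob at 10 N, lifted the stay off the pin and pushed it about 73 mm towards the box. Then I felt for the pin: the first light peck touched the pin tip, and the second, 1.5 mm further back, went over it. I lowered the stay flat and let go.

**Last checks:**
- **Seating:** the last picture shows the brass pin through the end hole beside the red band. The networks put the end hole at z ≈ 0.052 and the slot at z ≈ 0.054 and 0.051, against 0.050 for a seated stay; that is within their 4 mm accuracy.
- **Position along the rail:** the pin lies about 7–8 mm beyond the rail mark by my measurement, within the 15.5 mm limit.
- **Force:** I used a 2.5 N guard when lowering. It tripped at the end, when the stay touched down, with 4.6 N read at the wrist; the limit is 35 N.
- **Bystanders:** the right vial was found where it stood at the start. I did not measure the left vial, rack, bottle or timer again, but the arm never felt any contact near them.
- **Not measured:** the shutter angle has no direct reading. The push distance suggests about 0.48 rad, and the job needs 0.36–0.51.

**Disagreement:** the network's rail mark differed between cameras by about 7 mm (x = 0.585 from the wrist, 0.578 from the side); my own measurement was 0.581.

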